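# Unhook a hanger from a double hook and sort the two parts

## Task

A steel hanger is caught on a double-hook plate on the bench. Lift the hanger a little, twist it until its oblong foot ring passes over the hooks, and take it off while the plate stays on the bench; then put the hanger and the plate upright in the two-part wooden tray, one in each compartment (either way round). Leave the spare hanger that stands on its own where it is.

Things in the scene. Friction and masses are not known exactly. Their poses are not given: they have to be found in the camera images.
- hanger_grip (a point): Hooked steel hanger, 80 mm high, 0.15 kg: flat oblong foot ring of 8 mm bar (opening 66x28 mm), an upright at each short end, a handle bar across the top, 84 long, 10 wide, 16 high. Point: centre of the handle bar, 72 mm above the ring's underside, over its middle; x along bar and ring's long way, z up. At first the ring lies on the plate round the post, its long way 75-105 degrees from the horns.
- hook_plate_grip (a point): Double-hook plate, steel, 0.3 kg: base 90x50x6 mm, central post, on it a bar of two horns 48 long, 10 wide, from 34 to 44 mm up, lips down to 30. Point: centre of the horn bar, 39 mm above the underside (grip here, across the bar); x along horns and base, z up. The ring rises 16 mm before the horns catch it; long way within 10 degrees of the horns, 4 mm of centre, it lifts off.
- tray: Low wooden tray, fixed, 115 x 230 mm, 26 mm high, walls and floor 4 mm, with one dividing wall across its middle: two equal compartments, each 107 x 109 mm inside, centred 57 mm to either side of the middle along y. Origin at the centre of its underside, y along the 230 mm, z up.
- spare_hanger_grip (a point): The spare hanger, same make as the hooked one (80 mm high), standing alone on the bench; to be left alone. This point is the centre of its handle bar, 72 mm above the bench; x along the bar. A hanger turned while its ring rests on the plate may drag the plate round.
There are look-alikes about, which are no part of the job. Leave any orange look-alike of the part that bears hook_plate_grip alone.

How it is judged (in metres and radians):
On the way:
1. the hanger is off the hooks, its handle more than 90 mm above the horns, while the plate stands on the bench (z of hanger_grip in the frame of hook_plate_grip above 0.09 m and height (world z) of hook_plate_grip below 0.0415 m and angle between hook_plate_grip's own z axis and vertical below 0.1 rad), for 0.1 s.
At the end, for the whole second after the job is handed in: The hanger and the hook plate stand on the tray's floor (heights within 10 mm), upright within 10 degrees, in different compartments, either way round (x of hanger_grip in the frame of tray between -0.053 and 0.053 m and z of hanger_grip in the frame of tray between 0.066 and 0.086 m and angle between each of hanger_grip, hook_plate_grip's own z axis and vertical below 0.17 rad and x of hook_plate_grip in the frame of tray between -0.053 and 0.053 m and z of hook_plate_grip in the frame of tray between 0.033 and 0.053 m and ((y of hanger_grip in the frame of tray between 0.01 and 0.112 m and y of hook_plate_grip in the frame of tray between -0.112 and -0.01 m) or (y of hanger_grip in the frame of tray between -0.112 and -0.01 m and y of hook_plate_grip in the frame of tray between 0.01 and 0.112 m))); the robot touches nothing.
It fails at once if the spare hanger is moved more than 25 mm or knocked over (distance of spare_hanger_grip from where it was at the start of the episode above 0.025 m or angle between spare_hanger_grip's own z axis and vertical above 0.4 rad).
It also fails if it takes over 59 s, if anything falls off the work surface, if the arm or the gripper's body presses on something with over 40 N, if the wrist force passes 120 N, or if a joint passes its speed limit or range.

## Robot

A 6-joint arm with a two-finger parallel gripper is mounted at the origin on a cart in front of the work surface, level with it; the furniture and walls round the work are solid. World frame = base frame: x ahead of the robot, y to its left, z up, the work surface at z = 0. Lengths are in m, angles in degrees, forces in N, time in s.
With the tool pointing down it reaches from about 0.275 to 1 m from the base axis. Payload 8.4 kg.
Tool frame: the origin (TCP) lies between the finger pads; the fingertips stand 19 mm ahead of it and the grasp point (between the pads) is the TCP (ctrl.tip_extent is the z of the fingertips in the tool frame, in m); z points along the fingers, x is the direction in which the jaws open and shut, and the axes are right-handed (so a half turn about z gives the same grasp; the last joint's range is limited). The gripper opens to 85 mm and grips with 20 to 120 N. Pads are 22 mm wide; open, the fingers measure 114 mm over their backs; the gripper's body (76 mm by 85 mm) begins 54 mm behind the grasp point. The pads swing forward as they close: fully open they stand 13 mm farther back than shut.
Start: joints at [-72.789, 20.225, 93.587, -0, 66.188, -0.138], TCP at [0.186, -0.597, 0.25] pointing down, gripper open.
Joint ranges: [-150.9, 150.9], [-52.94, 120.26], [3.33, 152.33], [-74.26, 254.26], [0, 154.13], [-172.89, 172.89]. Speed limits (degrees/s): [127.2, 127.2, 159.86, 180, 180, 180].

## Interface

Orientations are given as a 3x3 rotation matrix whose columns are the frame's x, y, z axes.
In Python, from station import ctrl gives the robot as it stands. The module is installed in compiled form; this text tells all that it offers.
- The arm moves only by the shell command python3 -m handwheel 'ROWS'. ROWS is JSON, a list of rows, each a list of 3 entries, a list of its own where there are three numbers: the turn, a rotation vector about the tool's x, y, z in degrees, then the shift along the tool's x, y, z in m, then the finger opening in m, from 0 to 0.0854. In form: [[[wx, wy, wz], [tx, ty, tz], claw], ...]. A call has exactly 8 rows; each row is the pose to reach, as a shift and turn from the pose commanded when the call began, along the tool's axes at that moment; what a row does not reach only later rows make up. A row lasts 1/10 s, in which the tool goes at most 50 mm and 8.59 degrees, less where a joint would pass 70% of its speed; a pose out of reach is approached as far as the arm can. A call with a gripper value outside its range is refused whole. The fingers move at their own pace and stop on an object; the grip force is fixed at half the most. Time passes only in rows, so rows that repeat a pose let the fingers close, or fill a call up. It gives the time, the measured TCP pose, the force and the opening at its end, in the units of the state.
- ctrl.get_obs(): the state, without advancing time (a new reading comes with each control period).
- ctrl.get_image(name): name is "scene" or "top" or "wrist"; returns the picture (400x640x3 uint8, red, green, blue); there is no depth.
- ctrl.calibration(name): a dict with "fovy" (degrees; the focal length in pixels is half the picture's height over the tangent of half this angle, whatever the lens; pixels are square), "cx", "cy" (the principal point, pixels), "rvec" (rotation vector, rad) and "tvec" (3), from world to camera coordinates, as OpenCV has them; the wrist camera has in their place "mount" (4x4, takes a point from camera to tool coordinates, whose origin is the TCP and whose axes are the tool frame's). Camera axes: x right, y down, z forward; pixel columns grow to the right and rows downward; lengths in m; the calibration is good to about 2 mm. The wrist camera is an equidistant fisheye: a pixel r from the principal point sees the ray r / f radians off the axis. A picture is of the moment at which its call begins: read the wrist's pose just before it. calibration takes no time and is no camera call.
- ctrl.job_done(): hands the job in, once; it reports no verdict.
The state is a dict: "time": time; "joints": joint angles; "qd": joint speeds; "joint_efforts": joint torques, N m; "tcp_pos": TCP position; "tcp_rot": TCP orientation; "ft_force": force on the tool from outside, world axes, zero at the start; "torque": the same for the moment, N m; "opening": finger opening in m.
Only numpy, scipy, OpenCV 4.12 (cv2) and the standard library are available. Lean on these libraries where they do the work, as an engineer would, in place of code of your own. Each camera call takes 0.05 s, during which the arm holds its last target.

## Working session

There is one attempt and no reset: what is moved stays moved. The work goes in short steps, Python scripts to look and compute and a shell command to move; the robot and the scene stay as the last step left them, time stands still between calls to the robot, and variables do not carry over. Pictures are saved under pics/ and viewed, and the job is handed in when it is done.

```bash
mkdir -p pics; cat > h.py <<'E'
from station import ctrl
import numpy as np, cv2
def snap(n,fn):
    im=ctrl.get_image(n); cv2.imwrite('pics/'+fn,im[:,:,::-1]); return im
def crop(fn,x0,y0,x1,y1,s,out):
    im=cv2.imread('pics/'+fn)[y0:y1,x0:x1]; cv2.imwrite('pics/'+out,cv2.resize(im,None,fx=s,fy=s,interpolation=cv2.INTER_CUBIC))
def cal(n):
    c=ctrl.calibration(n); f=200/np.tan(np.radians(c['fovy'])/2)
    R=cv2.Rodrigues(np.array(c['rvec'],float))[0]; t=np.array(c['tvec'],float).ravel()
    return f,c['cx'],c['cy'],R,t
def px2w(n,u,v,z):
    f,cx,cy,R,t=cal(n); d=R.T@np.array([(u-cx)/f,(v-cy)/f,1]); o=-R.T@t
    return o+d*(z-o[2])/d[2]
def w2px(n,p):
    f,cx,cy,R,t=cal(n); q=R@np.array(p)+t; return np.array([cx+f*q[0]/q[2],cy+f*q[1]/q[2]])
E
python3 - <<'E'
from h import *
print(ctrl.calibration('scene'),ctrl.calibration('top'),ctrl.calibration('wrist'))
o=ctrl.get_obs();print(o['tcp_rot'],o['tcp_pos'],o['opening'],o['time'],ctrl.tip_extent)
snap('scene','s0.png');snap('top','t0.png')
E
```

```text
{'fovy': 57.752664287799874, 'cx': 313.14454788464326, 'cy': 194.94402325216242, 'rvec': array([ 0.61301045, -2.68855417,  1.13221901]), 'tvec': array([0.45494392, 0.37101248, 0.58175341])} {'fovy': 48.002828631832614, 'cx': 314.9481812779996, 'cy': 200.72517762567185, 'rvec': array([ 2.15300008, -2.19289732,  0.14053655]), 'tvec': array([-0.17747892,  0.61679759,  0.99014405])} {'fovy': 65.70646984690485, 'cx': 321.80190462610534, 'cy': 202.7024372791565, 'mount': array([[ 9.99999269e-01, -2.87551213e-04, -1.17450677e-03,
         5.70360545e-05],
       [ 6.42425317e-04,  9.49231959e-01,  3.14576344e-01,
        -8.08957963e-02],
       [ 1.02442256e-03, -3.14576869e-01,  9.49231449e-01,
        -1.23825062e-01],
       [ 0.00000000e+00,  0.00000000e+00,  0.00000000e+00,
         1.00000000e+00]])}
[[ 2.98184724e-01 -9.54508100e-01 -3.96240240e-04]
 [-9.54507165e-01 -2.98184987e-01  1.33611847e-03]
 [-1.39348879e-03 -2.01959684e-05 -9.99999029e-01]] [ 0.18623502 -0.59613524  0.24956174] 0.08536744925738719 0.0 0.019
```

View pics/s0.png

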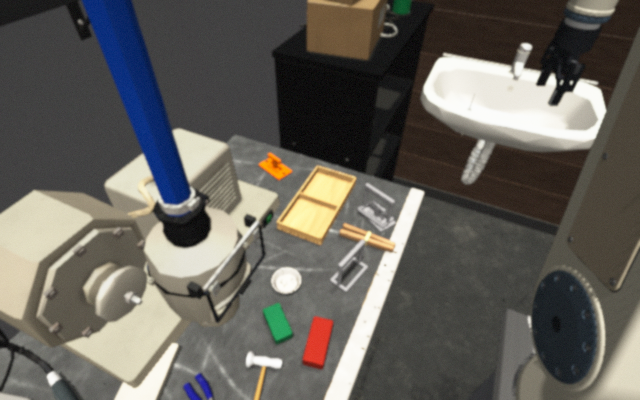

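View pics/t0.png

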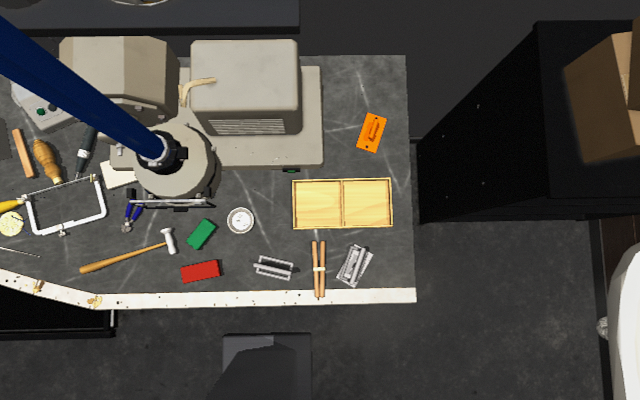

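```bash
python3 - <<'E'
from h import *
crop('s0.png',240,140,430,300,4,'s0c.png'); crop('t0.png',220,100,420,310,3.8,'t0c.png')
print([px2w('top',*p,0).round(3) for p in [(273,266),(353,265),(342,204),(371,132),(319,268),(239,220),(292,180),(391,228)]])
E
```

```text
[array([ 0.467, -0.089,  0.   ]), array([ 0.465, -0.275,  0.   ]), array([ 0.609, -0.253,  0.   ]), array([ 0.782, -0.328,  0.   ]), array([ 0.46 , -0.196,  0.   ]), array([ 0.575, -0.01 ,  0.   ]), array([ 0.668, -0.136,  0.   ]), array([ 0.55 , -0.367,  0.   ])]
```

View pics/s0c.png

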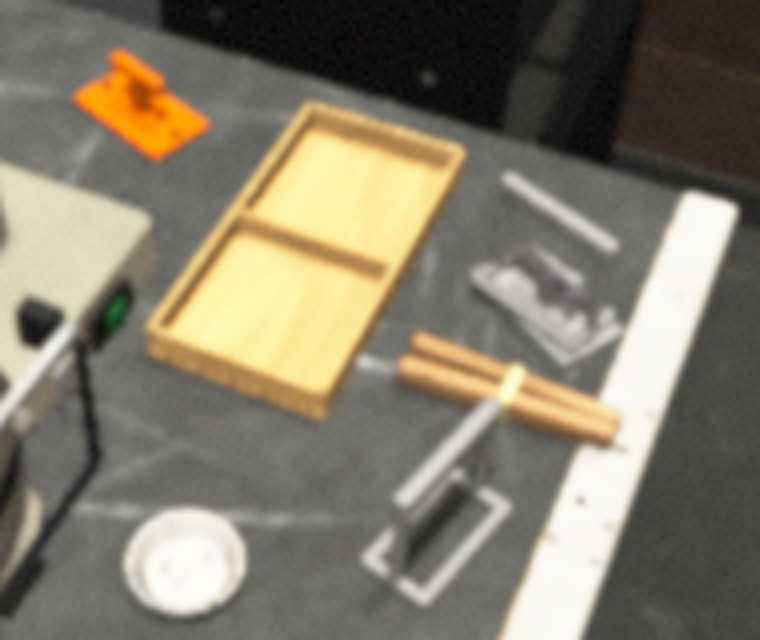

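View pics/t0c.png

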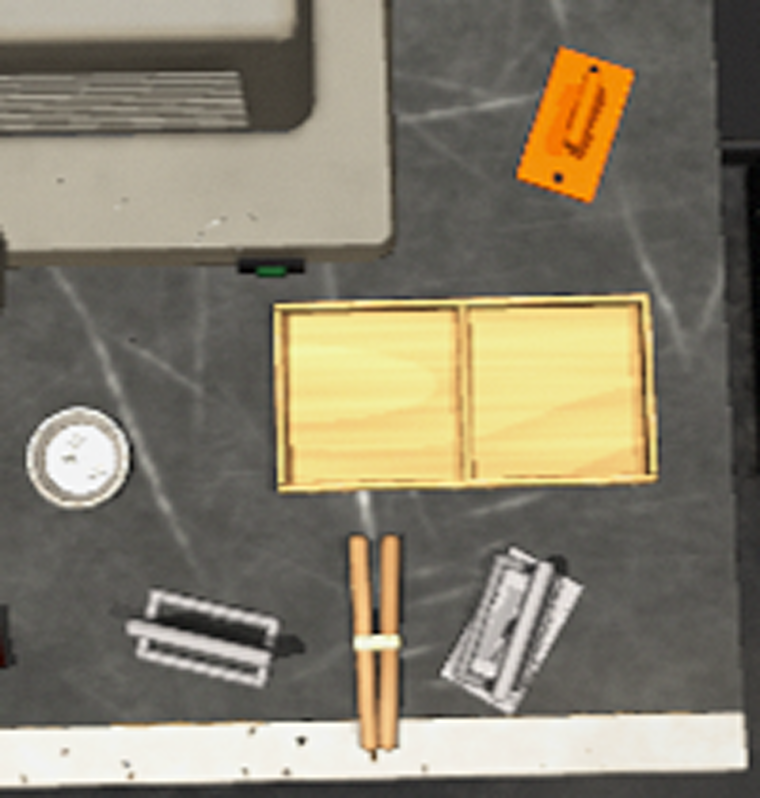

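The candidates are: the hooked hanger with its plate under it at top (355,265); the spare hanger standing alone at top (273,266); and the orange look-alike plate at top (371,132). By the description, I choose (355,265) and move the wrist camera over it for a close check.

```bash
python3 -m handwheel '[[[0,0,0],[-0.028,-0.04,0],0.0854],[[0,0,0],[-0.055,-0.08,0],0.0854],[[0,0,0],[-0.083,-0.12,0],0.0854],[[0,0,0],[-0.11,-0.16,0],0.0854],[[0,0,0],[-0.14,-0.2,0],0.0854],[[0,0,0],[-0.17,-0.24,0],0.0854],[[0,0,0],[-0.2,-0.28,0],0.0854],[[0,0,0],[-0.22,-0.31,0],0.0854]]'
python3 - <<'E'
from h import *
o=ctrl.get_obs();print(o['tcp_rot'].round(4),o['tcp_pos'],o['joints'],o['time'])
np.savez('w1.npz',R=o['tcp_rot'],p=o['tcp_pos'])
snap('wrist','w1.png')
E
```

```text
time: 0.9
tcp_pos: [0.4175, -0.2915, 0.2501]
tcp_rot: [[0.299, -0.954, -0.0], [-0.954, -0.299, 0.001], [-0.001, -0.0, -1.0]]
ft_force: [1.1, -0.4, -0.6]
opening: 0.0854
[[ 2.990e-01 -9.542e-01 -2.000e-04]
 [-9.542e-01 -2.990e-01  7.000e-04]
 [-7.000e-04 -0.000e+00 -1.000e+00]] [ 0.41754902 -0.29152515  0.25012942] [-3.51063887e+01  9.90874229e+00  1.07544464e+02  2.76063815e-02
  6.25783375e+01  3.74817212e+01] 0.9
```

View pics/w1.png

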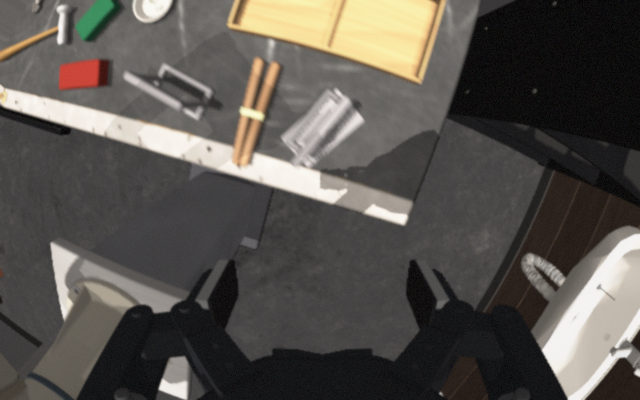

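```bash
cat >> h.py <<'E'
def wray(u,v,R,p):
    c=ctrl.calibration('wrist'); f=200/np.tan(np.radians(c['fovy'])/2); M=np.array(c['mount'])
    a,b=u-c['cx'],v-c['cy']; r=np.hypot(a,b)+1e-12; th=r/f
    d=np.array([a/r*np.sin(th),b/r*np.sin(th),np.cos(th)])
    return R@M[:3,3]+p, R@(M[:3,:3]@d)
def wpx(u,v,z,R,p):
    o,d=wray(u,v,R,p); return o+d*(z-o[2])/d[2]
def w2wp(P,R,p):
    c=ctrl.calibration('wrist'); f=200/np.tan(np.radians(c['fovy'])/2); M=np.array(c['mount'])
    q=R.T@(np.array(P)-p); q=M[:3,:3].T@(q-M[:3,3]); th=np.arctan2(np.hypot(q[0],q[1]),q[2]); r=np.hypot(q[0],q[1])+1e-12
    return np.array([c['cx']+f*th*q[0]/r,c['cy']+f*th*q[1]/r])
E
python3 - <<'E'
from h import *
crop('w1.png',260,70,390,185,6,'w1c.png');crop('t0.png',320,230,390,300,9,'t0d.png')
w=np.load('w1.npz')
print(wpx(322,127,0,w['R'],w['p']),px2w('top',358,265,.072))
E
```

```text
[ 0.46764036 -0.27553425  0.        ] [ 0.46735037 -0.27885647  0.072     ]
```

View pics/w1c.png

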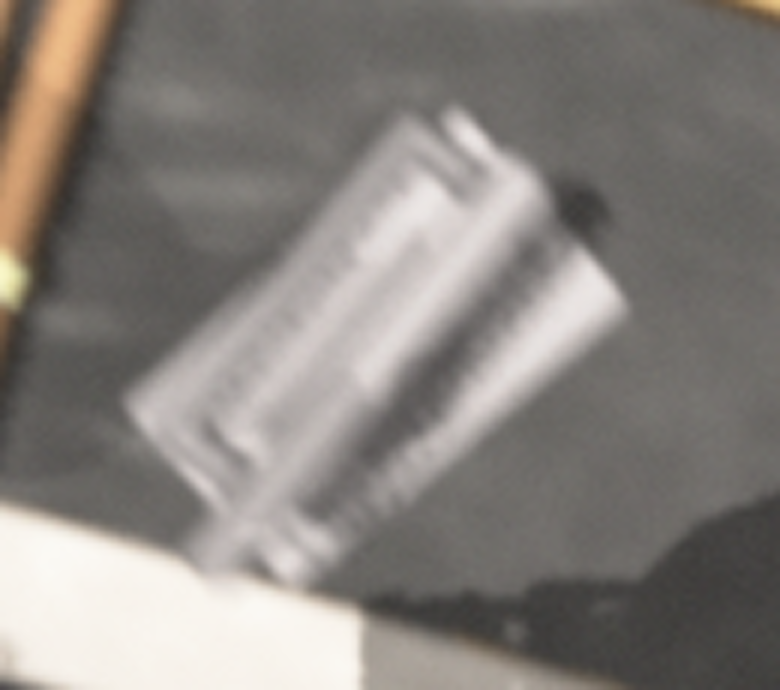

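View pics/t0d.png

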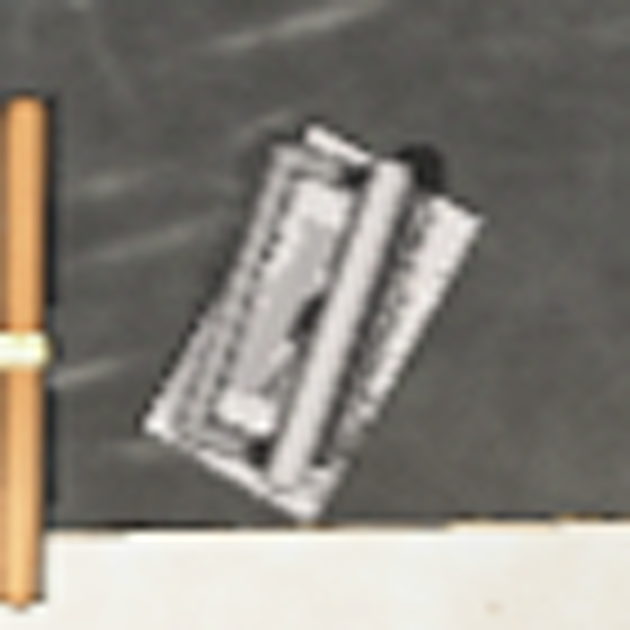

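```bash
python3 -m handwheel '[[[0,0,7],[-0.003,-0.008,0.01],0.0854],[[0,0,14],[-0.006,-0.016,0.02],0.0854],[[0,0,21],[-0.009,-0.024,0.03],0.0854],[[0,0,28],[-0.012,-0.03,0.04],0.0854],[[0,0,35],[-0.012,-0.03,0.05],0.0854],[[0,0,35],[-0.012,-0.03,0.05],0.0854],[[0,0,35],[-0.012,-0.03,0.05],0.0854],[[0,0,35],[-0.012,-0.03,0.05],0.0854]]'
python3 - <<'E'
from h import *
o=ctrl.get_obs();print(o['tcp_rot'].round(4),o['tcp_pos'],o['joints'],o['time'])
np.savez('w2.npz',R=o['tcp_rot'],p=o['tcp_pos'])
snap('wrist','w2.png');crop('w2.png',230,110,430,260,4,'w2c.png')
E
```

```text
time: 1.75
tcp_pos: [0.4418, -0.274, 0.2007]
tcp_rot: [[-0.301, -0.954, 0.0], [-0.954, 0.301, -0.0], [0.0, -0.001, -1.0]]
ft_force: [0.9, -0.3, -0.1]
opening: 0.0853
[[-3.008e-01 -9.537e-01  4.000e-04]
 [-9.537e-01  3.008e-01 -3.000e-04]
 [ 2.000e-04 -5.000e-04 -1.000e+00]] [ 0.44181899 -0.2740046   0.20074785] [-3.19704902e+01  1.41436296e+01  1.09179567e+02 -1.79033285e-03
  5.66457150e+01  7.55387026e+01] 1.75
```

View pics/w2.png

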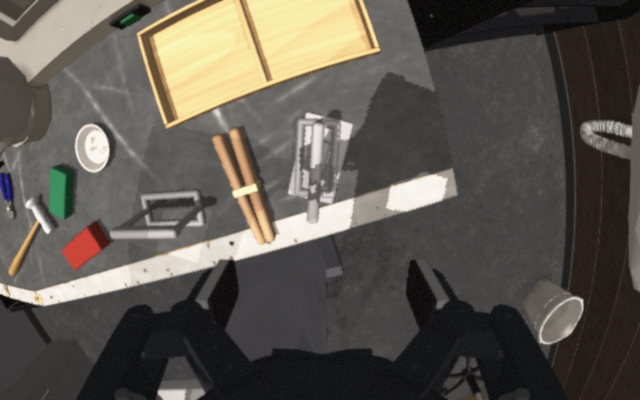

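View pics/w2c.png

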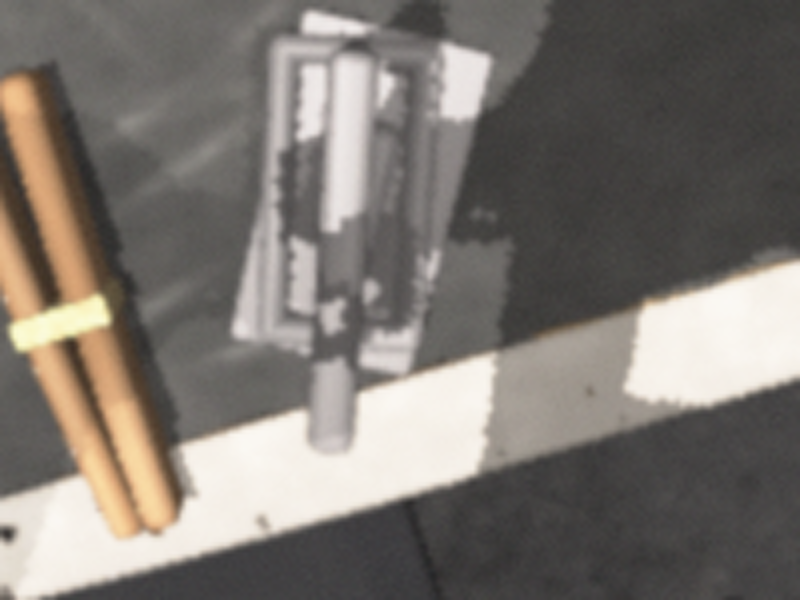

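```bash
python3 - <<'E'
from h import *
w=np.load('w2.npz');R,p=w['R'],w['p']
W=lambda x,y,z:wpx(230+x/4,110+y/4,z,R,p)
T=lambda x,y,z:px2w('top',320+x/9,230+y/9,z)
def show(n,P): 
    P=np.array(P);print(n,P[:,:2].round(4).tolist(),[ (round(float(np.linalg.norm(P[i]-P[i-1])),4), round(float(np.degrees(np.arctan2(*(P[i]-P[i-1])[[1,0]]))),1)) for i in range(len(P))],P.mean(0).round(4))
show('base w2',[W(303,10,.006),W(492,60,.006),W(408,374,.006),W(232,336,.006)])
show('base top',[T(310,125,.006),T(482,215,.006),T(312,520,.006),T(148,425,.006)])
show('ring w2',[W(272,38,.014),W(443,40,.014),W(420,345,.014),W(262,330,.014)])
show('handle w2',[W(352,50,.08),W(333,450,.08)])
show('handle top',[T(390,160,.08),T(288,485,.08)])
T2=lambda x,y,z:px2w('top',220+x/3.8,100+y/3.8,z)
show('tray top',[T2(274,303,.026),T2(649,294,.026),T2(656,480,.026),T2(279,491,.026)])
show('spare handle',[T2(128,627,.08),T2(270,655,.08)])
E
python3 - <<'E'
import sys;sys.path.insert(0,'.')
from h import *
crop('s0.png',350,170,405,240,9,'s0d.png')
E
```

```text
base w2 [[0.5152, -0.2798], [0.4886, -0.322], [0.4141, -0.2765], [0.4387, -0.2345]] [(0.0889, -30.6), (0.0499, -122.3), (0.0872, 148.6), (0.0487, 59.7)] [ 0.4641 -0.2782  0.006 ]
base top [[0.514, -0.2794], [0.49, -0.3232], [0.4133, -0.277], [0.4382, -0.2356]] [(0.0876, -30.1), (0.05, -118.7), (0.0895, 148.9), (0.0483, 59.0)] [ 0.4639 -0.2788  0.006 ]
ring w2 [[0.511, -0.2708], [0.4977, -0.3111], [0.4235, -0.2824], [0.4399, -0.2442]] [(0.076, -20.5), (0.0425, -108.3), (0.0796, 158.9), (0.0416, 66.8)] [ 0.468  -0.2771  0.014 ]
handle w2 [[0.5056, -0.2908], [0.4269, -0.2614]] [(0.084, -20.5), (0.084, 159.5)] [ 0.4663 -0.2761  0.08  ]
handle top [[0.5043, -0.2906], [0.4278, -0.2639]] [(0.081, -19.3), (0.081, 160.7)] [ 0.466  -0.2773  0.08  ]
tray top [[0.6643, -0.137], [0.6661, -0.3665], [0.5522, -0.3664], [0.5498, -0.1384]] [(0.1145, 0.7), (0.2295, -89.6), (0.1139, 180.0), (0.2279, 90.6)] [ 0.6081 -0.2521  0.026 ]
spare handle [[0.4721, -0.0538], [0.4548, -0.1337]] [(0.0817, 77.8), (0.0817, -102.2)] [ 0.4635 -0.0937  0.08  ]
```

View pics/s0d.png

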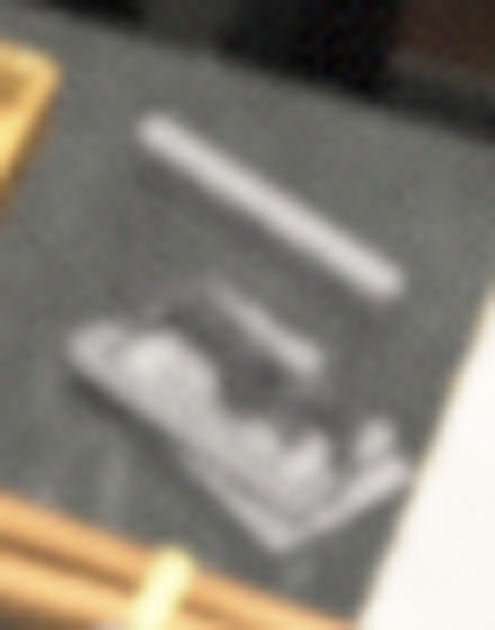

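```bash
python3 - <<'E'
from h import *
S=lambda x,y,z:px2w('scene',350+x/9,170+y/9,z)
def pr(a,b): d=b-a; print(a.round(4),b.round(4),np.linalg.norm(d),np.degrees(np.arctan2(d[1],d[0])),(a+b)/2)
pr(S(215,280,.044),S(325,365,.044))
pr(S(148,130,.08),S(395,285,.08))
pr(S(70,365,.006),S(280,555,.006))
# overlay in top, w1,w2
w2=np.load('w2.npz');w1=np.load('w1.npz')
def box(c,ang,L,Wd,z):
    a=np.radians(ang);u=np.array([np.cos(a),np.sin(a)]);v=np.array([-u[1],u[0]])
    return [np.r_[c+u*sx*L/2+v*sy*Wd/2,z] for sx,sy in((1,1),(1,-1),(-1,-1),(-1,1))]
c=np.array([.464,-.278]);ch=np.array([.4665,-.277])
bs=[(box(c,-30.4,.048,.010,.044),(0,0,255)),(box(c,-30.4,.09,.05,.006),(0,255,0)),(box(ch,-20,.082,.044,.014),(255,0,0)),(box(ch,-20,.066,.028,.014),(255,0,0)),(box(ch,-20,.084,.01,.08),(255,255,0))]
for fn,proj,(x0,y0,x1,y1,s) in [('t0.png',lambda P:w2px('top',P),(320,230,390,300,9)),('s0.png',lambda P:w2px('scene',P),(350,170,405,240,9)),('w2.png',lambda P:w2wp(P,w2['R'],w2['p']),(270,100,370,230,5))]:
    im=cv2.resize(cv2.imread('pics/'+fn)[y0:y1,x0:x1],None,fx=s,fy=s,interpolation=cv2.INTER_CUBIC)
    for b,col in bs:
        pts=np.array([(proj(P)-[x0,y0]+.5)*s for P in b]).astype(int)
        cv2.polylines(im,[pts],True,col,1)
    cv2.imwrite('pics/ov_'+fn,im)
a=cv2.imread('pics/ov_t0.png');b=cv2.imread('pics/ov_s0.png');h=630
cv2.imwrite('pics/ov.png',cv2.resize(np.hstack([a[:630],b[:630]]),None,fx=.7,fy=.7))
E
```

```text
[ 0.4762 -0.2831  0.044 ] [ 0.4402 -0.2659  0.044 ] 0.039896984974511746 154.49700482365557 [ 0.45820412 -0.27446192  0.044     ]
[ 0.5029 -0.2927  0.08  ] [ 0.4274 -0.2655  0.08  ] 0.0803163218612609 160.20519703095127 [ 0.46515832 -0.27908788  0.08      ]
[ 0.5095 -0.2716  0.006 ] [ 0.4358 -0.2315  0.006 ] 0.08383517436956604 151.44627555309864 [ 0.47264676 -0.25155555  0.006     ]
```

View pics/ov.png

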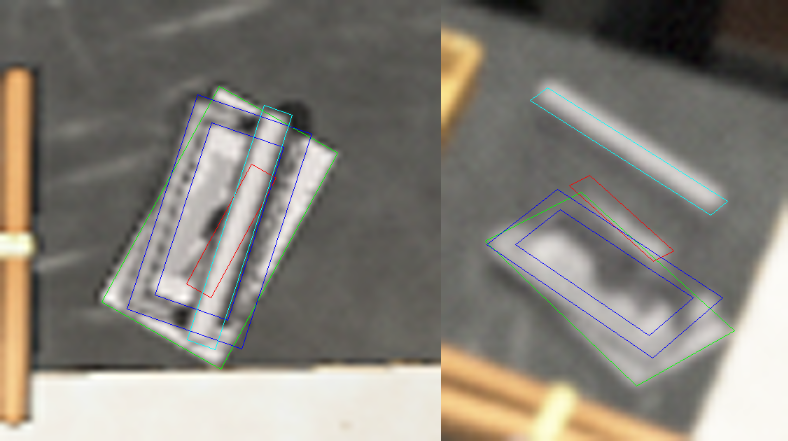

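View pics/ov_w2.png

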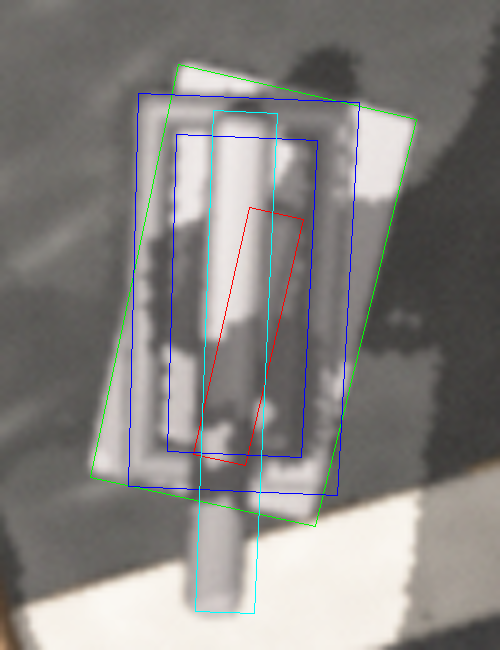

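The crop at top (355,265) shows the hanger's ring lying on a steel base, with a horn bar inside it, so that is the hooked pair. The overlay fits: base and horns at about -30.4°, hanger at about -20°. That is only about 10° apart, not the stated 75-105°, so I will go by the images. Next I grip the handle.

```bash
python3 -m handwheel '[[[0,0,1],[-0.002,-0.012,0.03],0.0854],[[0,0,2.5],[-0.004,-0.024,0.06],0.0854],[[0,0,2.5],[-0.004,-0.024,0.07],0.0854],[[0,0,2.5],[-0.004,-0.024,0.1],0.0854],[[0,0,2.5],[-0.004,-0.024,0.13],0.0854],[[0,0,2.5],[-0.004,-0.024,0.13],0.0854],[[0,0,2.5],[-0.004,-0.024,0.13],0.05],[[0,0,2.5],[-0.004,-0.024,0.13],0.03]]'
python3 - <<'E'
from h import *
o=ctrl.get_obs();print(o['tcp_rot'].round(4),o['tcp_pos'],o['joints'],o['time'])
np.savez('w3.npz',R=o['tcp_rot'],p=o['tcp_pos'])
snap('wrist','w3.png')
E
```

```text
time: 2.6
tcp_pos: [0.4667, -0.2778, 0.0721]
tcp_rot: [[-0.344, -0.939, 0.002], [-0.939, 0.344, -0.001], [0.0, -0.002, -1.0]]
ft_force: [0.1, -0.1, -0.1]
opening: 0.0587
[[-3.441e-01 -9.389e-01  2.000e-03]
 [-9.389e-01  3.441e-01 -1.200e-03]
 [ 4.000e-04 -2.200e-03 -1.000e+00]] [ 0.46665544 -0.2778458   0.07205192] [-3.09275561e+01  2.66229278e+01  1.11304436e+02 -4.50453508e-04
  4.19420579e+01  7.91995503e+01] 2.6
```

View pics/w3.png

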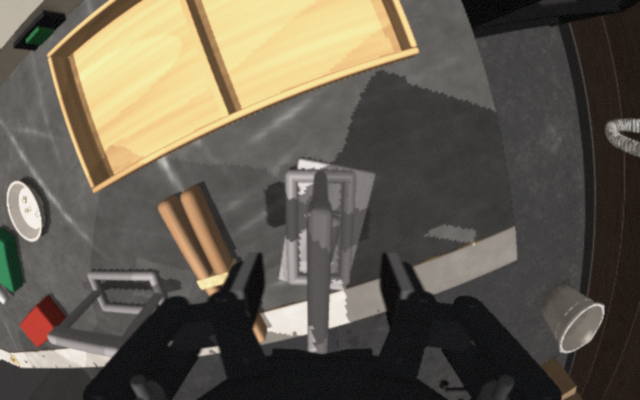

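The handle at (318,265) lies centred between the jaws at (245,280) and (400,280). Closing now.

```bash
python3 -m handwheel '[[[0,0,0],[0,0,0],0.02],[[0,0,0],[0,0,0],0],[[0,0,0],[0,0,0],0],[[0,0,0],[0,0,0],0],[[0,0,0],[0,0,0],0],[[0,0,0],[0,0,-0.003],0],[[0,0,0],[0,0,-0.006],0],[[0,0,0],[0,0,-0.008],0]]'
python3 - <<'E'
from h import *
o=ctrl.get_obs();print(o['tcp_rot'].round(4),o['tcp_pos'],o['torque'],o['time'])
np.savez('w4.npz',R=o['tcp_rot'],p=o['tcp_pos'])
snap('wrist','w4.png');crop('w4.png',220,130,420,280,4,'w4c.png')
E
```

```text
time: 3.45
tcp_pos: [0.4657, -0.2772, 0.0784]
tcp_rot: [[-0.345, -0.939, -0.0], [-0.939, 0.345, 0.0], [-0.0, 0.0, -1.0]]
ft_force: [-0.6, 0.5, -2.2]
opening: 0.009
[[-3.445e-01 -9.388e-01 -2.000e-04]
 [-9.388e-01  3.445e-01  1.000e-04]
 [-0.000e+00  2.000e-04 -1.000e+00]] [ 0.46571407 -0.27716056  0.07839818] [ 0.01629596 -0.02898054 -0.00916138] 3.45
```

View pics/w4c.png

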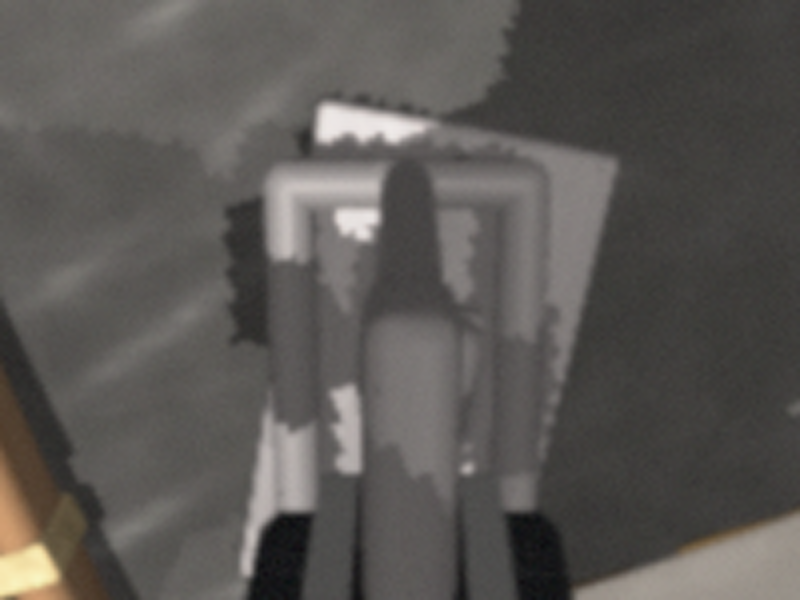

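```bash
python3 -m handwheel '[[[0,0,3],[0,0,0],0],[[0,0,6],[0.001,0.001,0],0],[[0,0,9],[0.001,0.0015,0],0],[[0,0,10.3],[0.001,0.0015,0],0],[[0,0,10.3],[0.001,0.0015,0],0],[[0,0,10.3],[0.001,0.0015,0],0],[[0,0,10.3],[0.001,0.0015,0],0],[[0,0,10.3],[0.001,0.0015,0],0]]'
python3 - <<'E'
from h import *
w=np.load('w4.npz')
a=wpx(220+318/4,130+100/4,.006,w['R'],w['p']);b=wpx(220+617/4,130+158/4,.006,w['R'],w['p']);print(a,b,np.degrees(np.arctan2(*(b-a)[[1,0]])))
o=ctrl.get_obs();print(o['tcp_rot'].round(4),o['tcp_pos'],o['torque'],o['time'])
np.savez('w5.npz',R=o['tcp_rot'],p=o['tcp_pos'])
snap('wrist','w5.png');crop('w5.png',220,130,420,280,4,'w5c.png')
E
```

```text
time: 4.3
tcp_pos: [0.4641, -0.2776, 0.0783]
tcp_rot: [[-0.506, -0.862, 0.0], [-0.862, 0.506, -0.0], [-0.0, -0.0, -1.0]]
ft_force: [0.1, -0.1, -1.6]
opening: 0.009
[ 0.51570016 -0.28013086  0.006     ] [ 0.49016189 -0.32246356  0.006     ] -121.10153571237863
[[-5.064e-01 -8.623e-01  1.000e-04]
 [-8.623e-01  5.064e-01 -0.000e+00]
 [-0.000e+00 -1.000e-04 -1.000e+00]] [ 0.46408745 -0.27764836  0.0782933 ] [-0.05485732 -0.05174971  0.04051369] 4.3
```

View pics/w5c.png

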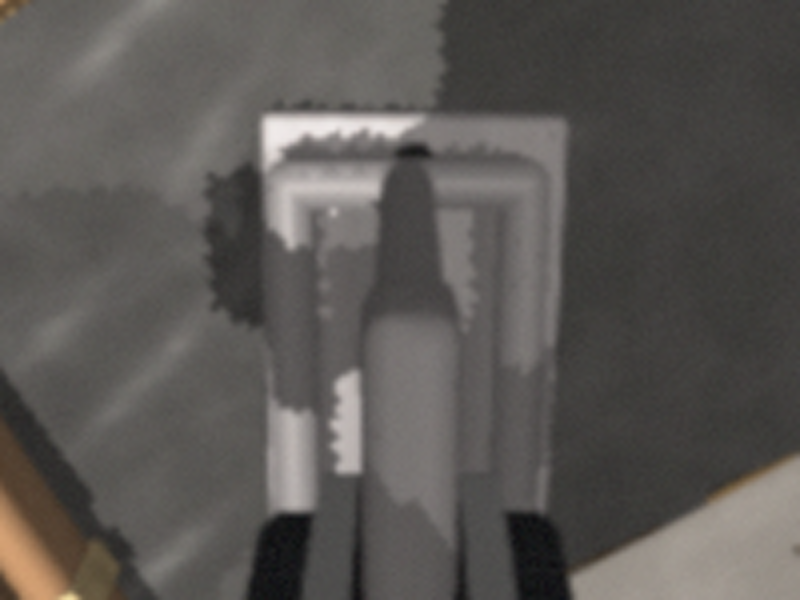

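The base edges (262–568) and the ring (268–550) are now parallel and centred. Lifting gently past the horns.

```bash
python3 -m handwheel '[[[0,0,0],[0,0,-0.003],0],[[0,0,0],[0,0,-0.006],0],[[0,0,0],[0,0,-0.009],0],[[0,0,0],[0,0,-0.012],0],[[0,0,0],[0,0,-0.015],0],[[0,0,0],[0,0,-0.018],0],[[0,0,0],[0,0,-0.022],0],[[0,0,0],[0,0,-0.026],0]]'
```

```text
time: 5.15
tcp_pos: [0.464, -0.2776, 0.1046]
tcp_rot: [[-0.507, -0.862, -0.0], [-0.862, 0.507, 0.0], [0.0, 0.0, -1.0]]
ft_force: [0.1, 0.7, -0.7]
opening: 0.009
```

```bash
python3 -m handwheel '[[[0,0,0],[0,0,-0.012],0],[[0,0,0],[0,0,-0.024],0],[[0,0,0],[0,0,-0.04],0],[[0,0,0],[0,0,-0.056],0],[[0,0,0],[0,0,-0.072],0],[[0,0,0],[0,0,-0.09],0],[[0,0,0],[0,0,-0.1],0],[[0,0,0],[0,0,-0.1],0]]'
python3 - <<'E'
from h import *
o=ctrl.get_obs();print(o['tcp_rot'].round(4),o['tcp_pos'],o['torque'],o['time'])
np.savez('w6.npz',R=o['tcp_rot'],p=o['tcp_pos'])
snap('wrist','w6.png');snap('top','t6.png');crop('t6.png',220,150,420,300,4,'t6c.png')
E
```

```text
time: 5.95
tcp_pos: [0.4649, -0.2781, 0.2063]
tcp_rot: [[-0.507, -0.862, 0.003], [-0.862, 0.507, -0.002], [0.0, -0.003, -1.0]]
ft_force: [-0.3, 0.9, -1.5]
opening: 0.0095
[[-0.5068 -0.8621  0.0029]
 [-0.8621  0.5068 -0.0017]
 [ 0.     -0.0034 -1.    ]] [ 0.46491724 -0.27813792  0.20627647] [-0.03615122  0.00974918 -0.00703308] 5.95
```

View pics/w6.png

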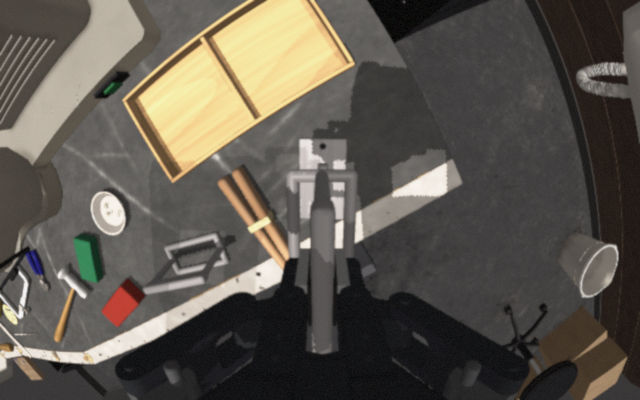

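View pics/t6c.png

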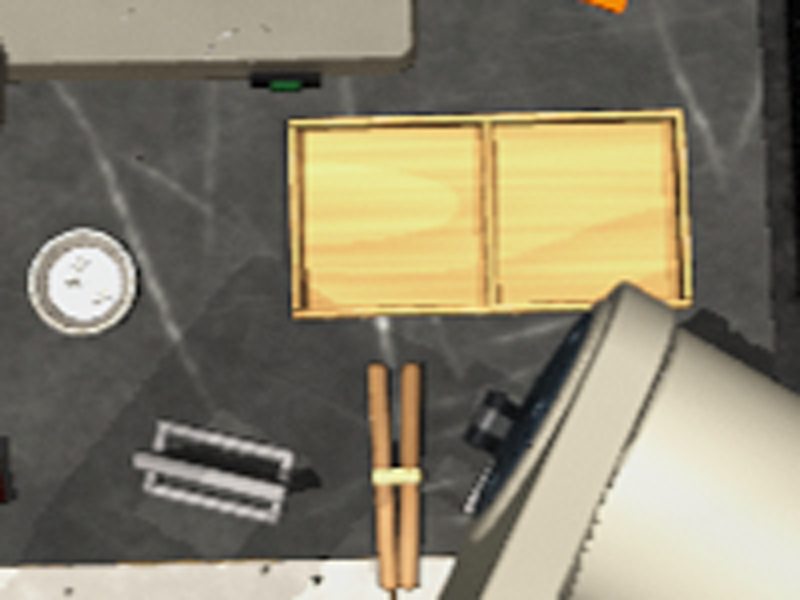

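The hanger is off and the plate at wrist (323,150) is still on the bench. I carry the hanger over the left (+y) compartment, turned so that the camera side keeps away from the beige machine.

```bash
python3 -m handwheel '[[[0,0,5],[-0.02,-0.01,0],0],[[0,0,11],[-0.045,-0.025,0],0],[[0,0,18],[-0.07,-0.04,0],0],[[0,0,25],[-0.095,-0.055,0],0],[[0,0,32],[-0.12,-0.07,0],0],[[0,0,38],[-0.138,-0.078,0],0],[[0,0,40],[-0.144,-0.081,0],0],[[0,0,40],[-0.144,-0.081,0],0]]'
python3 -m handwheel '[[[0,0,0],[0,0,0.02],0],[[0,0,0],[0,0,0.04],0],[[0,0,0],[0,0,0.06],0],[[0,0,0],[0,0,0.075],0],[[0,0,0],[0,0,0.08],0],[[0,0,0],[0,0,0.08],0],[[0,0,0],[0,0,0.08],0],[[0,0,0],[0,0,0.08],0]]'
python3 - <<'E'
from h import *
o=ctrl.get_obs();print(o['tcp_rot'].round(4),o['tcp_pos'],o['joints'],o['time'])
np.savez('w7.npz',R=o['tcp_rot'],p=o['tcp_pos'])
snap('wrist','w7.png');snap('scene','s7.png');crop('s7.png',200,80,400,230,4,'s7c.png')
E
```

```text
time: 6.85
tcp_pos: [0.6071, -0.1936, 0.2028]
tcp_rot: [[-0.942, -0.335, -0.002], [-0.335, 0.942, 0.001], [0.001, 0.001, -1.0]]
ft_force: [-0.4, -0.7, -2.0]
opening: 0.0092
time: 7.65
tcp_pos: [0.6075, -0.1948, 0.1253]
tcp_rot: [[-0.942, -0.335, 0.002], [-0.335, 0.942, -0.001], [-0.001, -0.001, -1.0]]
ft_force: [-0.1, 0.1, -1.0]
opening: 0.0092
[[-9.423e-01 -3.347e-01  1.600e-03]
 [-3.347e-01  9.423e-01 -5.000e-04]
 [-1.300e-03 -1.000e-03 -1.000e+00]] [ 0.60748081 -0.19478741  0.1253087 ] [-1.79131343e+01  2.90159700e+01  9.76010699e+01  1.92892689e-04
  5.32885304e+01  1.42530455e+02] 7.65
```

View pics/w7.png

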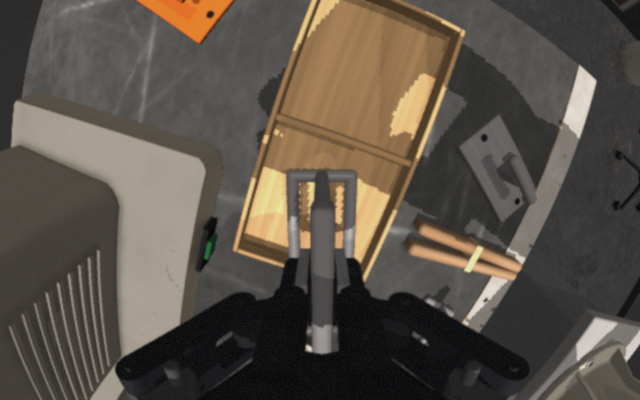

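View pics/s7c.png

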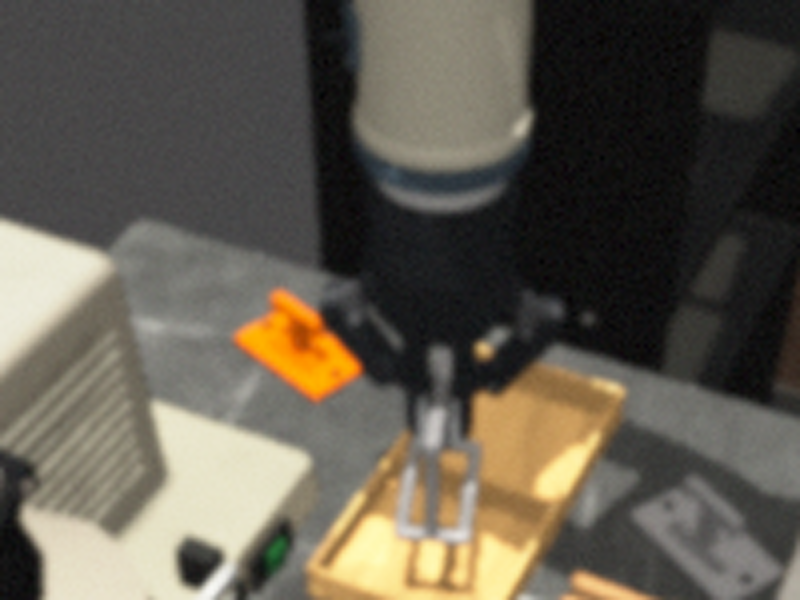

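```bash
python3 -m handwheel '[[[0,0,0],[0,0,0.012],0],[[0,0,0],[0,0,0.024],0],[[0,0,0],[0,0,0.036],0],[[0,0,0],[0,0,0.042],0],[[0,0,0],[0,0,0.046],0],[[0,0,0],[0,0,0.049],0],[[0,0,0],[0,0,0.051],0],[[0,0,0],[0,0,0.052],0]]'
```

```text
time: 8.55
tcp_pos: [0.607, -0.1946, 0.0723]
tcp_rot: [[-0.942, -0.335, 0.0], [-0.335, 0.942, -0.0], [-0.0, -0.0, -1.0]]
ft_force: [-0.4, 0.1, -1.5]
opening: 0.0096
```

```bash
python3 -m handwheel '[[[0,0,0],[0,0,0.001],0],[[0,0,0],[0,0,0.001],0],[[0,0,0],[0,0,0.002],0],[[0,0,0],[0,0,0.002],0],[[0,0,0],[0,0,0.003],0],[[0,0,0],[0,0,0.003],0],[[0,0,0],[0,0,0.003],0],[[0,0,0],[0,0,0.003],0]]'
```

```text
time: 9.35
tcp_pos: [0.6068, -0.1945, 0.0693]
tcp_rot: [[-0.942, -0.335, -0.0], [-0.335, 0.942, 0.0], [0.0, 0.0, -1.0]]
ft_force: [0.1, -0.4, -2.0]
opening: 0.0092
```

```bash
python3 -m handwheel '[[[0,0,0],[0,0,0.001],0],[[0,0,0],[0,0,0.001],0],[[0,0,0],[0,0,0.002],0],[[0,0,0],[0,0,0.002],0],[[0,0,0],[0,0,0.003],0],[[0,0,0],[0,0,0.003],0],[[0,0,0],[0,0,0.003],0],[[0,0,0],[0,0,0.003],0]]'
python3 - <<'E'
from h import *
snap('scene','s8.png');crop('s8.png',260,130,370,250,6,'s8c.png')
E
```

```text
time: 10.15
tcp_pos: [0.6075, -0.1944, 0.0687]
tcp_rot: [[-0.942, -0.335, 0.002], [-0.335, 0.942, -0.0], [-0.001, -0.001, -1.0]]
ft_force: [-5.3, 4.5, 22.3]
opening: 0.0092
```

View pics/s8c.png

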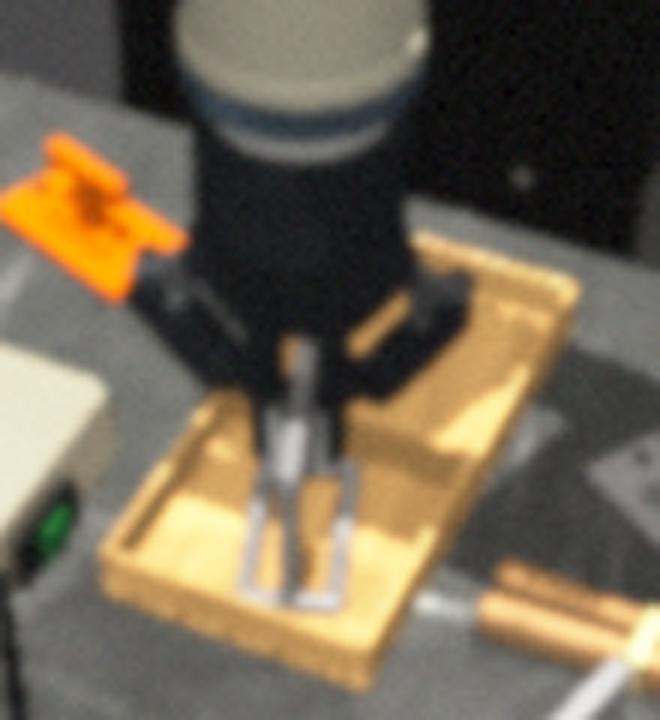

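The ring is on the compartment floor (22 N contact), clear of the walls and the divider. I ease off, open and rise.

```bash
python3 -m handwheel '[[[0,0,0],[0,0,-0.002],0],[[0,0,0],[0,0,-0.002],0.012],[[0,0,0],[0,0,-0.002],0.025],[[0,0,0],[0,0,-0.002],0.045],[[0,0,0],[0,0,-0.002],0.05],[[0,0,0],[0,0,-0.002],0.05],[[0,0,0],[0,0,-0.012],0.05],[[0,0,0],[0,0,-0.025],0.05]]'
python3 -m handwheel '[[[0,0,0],[0,0,-0.03],0.05],[[0,0,0],[0,0,-0.06],0.05],[[0,0,0],[0,0,-0.09],0.05],[[0,0,0],[0,0,-0.12],0.05],[[0,0,0],[0,0,-0.13],0.06],[[0,0,0],[0,0,-0.13],0.0854],[[0,0,0],[0,0,-0.13],0.0854],[[0,0,0],[0,0,-0.13],0.0854]]'
python3 - <<'E'
from h import *
o=ctrl.get_obs();print(o['tcp_rot'].round(4),o['tcp_pos'],o['joints'],o['time'])
np.savez('w9.npz',R=o['tcp_rot'],p=o['tcp_pos'])
snap('wrist','w9.png');snap('scene','s9.png');crop('s9.png',260,130,410,250,5,'s9c.png')
E
```

```text
time: 11.0
tcp_pos: [0.6065, -0.1944, 0.0916]
tcp_rot: [[-0.942, -0.335, -0.001], [-0.335, 0.942, 0.0], [0.001, 0.001, -1.0]]
ft_force: [-1.0, 0.2, 0.1]
opening: 0.0503
time: 11.8
tcp_pos: [0.606, -0.1942, 0.2197]
tcp_rot: [[-0.942, -0.335, -0.002], [-0.335, 0.942, 0.001], [0.002, 0.002, -1.0]]
ft_force: [-0.4, -1.2, -0.4]
opening: 0.0851
[[-9.424e-01 -3.346e-01 -2.400e-03]
 [-3.346e-01  9.424e-01  8.000e-04]
 [ 2.000e-03  1.600e-03 -1.000e+00]] [ 0.60599027 -0.19423368  0.21969235] [-1.79078960e+01  2.29453841e+01  9.36716398e+01  2.20041547e-03
  6.35290447e+01  1.42542047e+02] 11.8
```

View pics/w9.png

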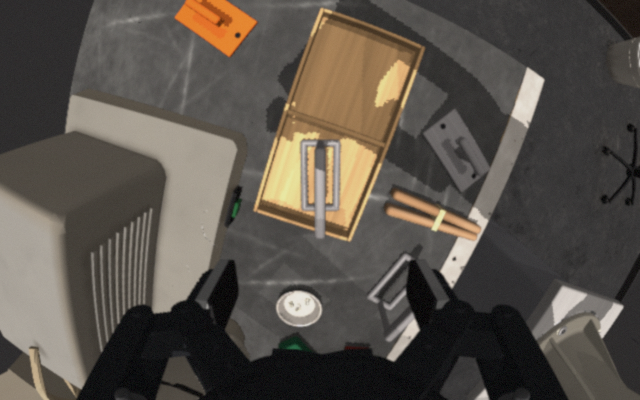

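View pics/s9c.png

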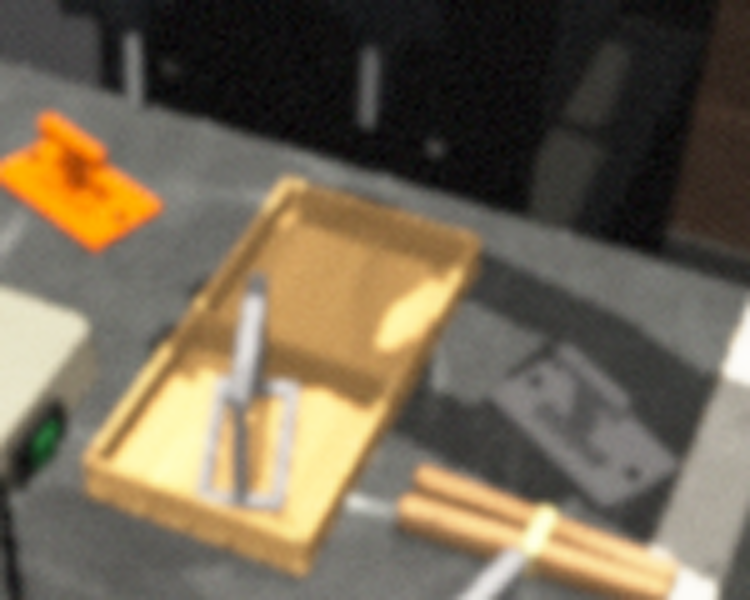

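```bash
python3 -m handwheel '[[[0,0,-6],[0.02,-0.004,0],0.0854],[[0,0,-13],[0.05,-0.01,0],0.0854],[[0,0,-20],[0.08,-0.016,0.01],0.0854],[[0,0,-27],[0.11,-0.022,0.02],0.0854],[[0,0,-34],[0.14,-0.028,0.03],0.0854],[[0,0,-40],[0.162,-0.032,0.05],0.0854],[[0,0,-40],[0.162,-0.032,0.06],0.0854],[[0,0,-40],[0.162,-0.032,0.06],0.0854]]'
python3 - <<'E'
from h import *
o=ctrl.get_obs();print(o['tcp_rot'].round(4),o['tcp_pos'],o['joints'],o['time'])
np.savez('w10.npz',R=o['tcp_rot'],p=o['tcp_pos'])
snap('wrist','w10.png');crop('w10.png',230,150,430,300,4,'w10c.png')
E
```

```text
time: 12.7
tcp_pos: [0.464, -0.2785, 0.1596]
tcp_rot: [[-0.51, -0.86, -0.003], [-0.86, 0.51, 0.002], [-0.0, 0.003, -1.0]]
ft_force: [-0.0, 0.2, 0.4]
opening: 0.0854
[[-5.097e-01 -8.604e-01 -2.600e-03]
 [-8.604e-01  5.097e-01  1.900e-03]
 [-3.000e-04  3.100e-03 -1.000e+00]] [ 0.46401342 -0.27845787  0.15955932] [-3.11361691e+01  1.90978506e+01  1.08442788e+02  1.90847735e-02
  5.26393106e+01  8.94945258e+01] 12.7
```

View pics/w10c.png

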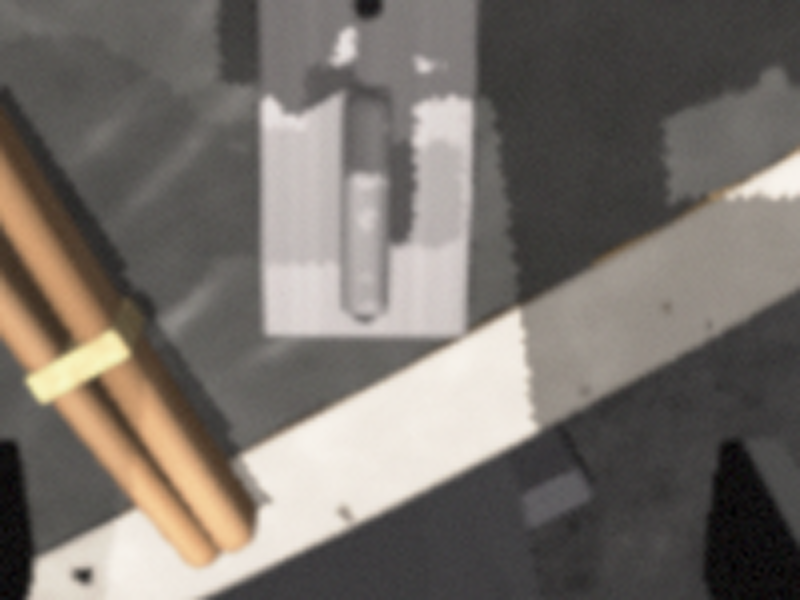

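```bash
python3 - <<'E'
from h import *
w=np.load('w10.npz');R,p=w['R'],w['p']
W=lambda x,y,z:wpx(230+x/4,150+y/4,z,R,p)
a,b=W(366,85,.044),W(366,318,.044);c,d=W(264,335,.006),W(466,335,.006)
print(a,b,(a+b)/2,np.linalg.norm(a-b),R.T@((a+b)/2-p),np.degrees(np.arctan2(*(d-c)[[1,0]])),np.degrees(np.arctan2(R[1,0],R[0,0])))
E
```

```text
[ 0.48769054 -0.29194047  0.044     ] [ 0.44469789 -0.26641644  0.044     ] [ 0.46619421 -0.27917846  0.044     ] 0.04999844297828995 [-0.00045781 -0.00260619  0.11555184] -120.63460863903377 -120.64232623143921
```

```bash
python3 -m handwheel '[[[0,0,0],[0,-0.001,0.03],0.05],[[0,0,0],[0,-0.002,0.06],0.05],[[0,0,0],[0,-0.002,0.09],0.05],[[0,0,0],[0,-0.002,0.11],0.05],[[0,0,0],[0,-0.002,0.12],0.05],[[0,0,0],[0,-0.002,0.12],0.05],[[0,0,0],[0,-0.002,0.12],0.03],[[0,0,0],[0,-0.002,0.12],0]]'
python3 -m handwheel '[[[0,0,0],[0,0,0],0],[[0,0,0],[0,0,0],0],[[0,0,0],[0,0,0],0],[[0,0,0],[0,0,0],0],[[0,0,0],[0,0,-0.005],0],[[0,0,0],[0,0,-0.01],0],[[0,0,0],[0,0,-0.02],0],[[0,0,0],[0,0,-0.03],0]]'
```

```text
time: 13.55
tcp_pos: [0.4677, -0.2803, 0.0425]
tcp_rot: [[-0.507, -0.862, 0.002], [-0.862, 0.507, -0.001], [0.0, -0.002, -1.0]]
ft_force: [0.6, -0.8, 0.7]
opening: 0.0216
time: 14.35
tcp_pos: [0.4664, -0.2799, 0.072]
tcp_rot: [[-0.507, -0.862, -0.0], [-0.862, 0.507, 0.0], [0.0, 0.0, -1.0]]
ft_force: [0.6, 0.1, -2.2]
opening: 0.0084
```

```bash
python3 -m handwheel '[[[0,0,0],[0,0,-0.02],0],[[0,0,0],[0,0,-0.04],0],[[0,0,0],[0,0,-0.06],0],[[0,0,0],[0,0,-0.08],0],[[0,0,0],[0,0,-0.09],0],[[0,0,0],[0,0,-0.09],0],[[0,0,0],[0,0,-0.09],0],[[0,0,0],[0,0,-0.09],0]]'
python3 - <<'E'
from h import *
o=ctrl.get_obs();print(o['tcp_rot'].round(4),o['tcp_pos'],o['torque'],o['time'])
snap('wrist','w11.png')
E
```

```text
time: 15.15
tcp_pos: [0.466, -0.2795, 0.1603]
tcp_rot: [[-0.507, -0.862, -0.001], [-0.862, 0.507, 0.001], [-0.0, 0.002, -1.0]]
ft_force: [0.6, 0.1, -3.0]
opening: 0.0083
[[-5.068e-01 -8.621e-01 -1.500e-03]
 [-8.621e-01  5.068e-01  9.000e-04]
 [-0.000e+00  1.700e-03 -1.000e+00]] [ 0.46600563 -0.27954789  0.16031608] [ 0.05382655  0.03812277 -0.00599985] 15.15
```

View pics/w11.png

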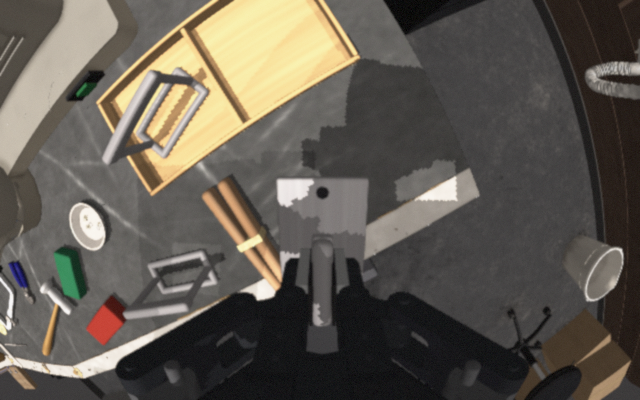

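The plate is held level and the hanger is still standing in the tray. Carrying the plate to the right compartment, turned parallel to the tray.

```bash
python3 -m handwheel '[[[0,0,-5],[-0.006,-0.018,0],0],[[0,0,-10],[-0.014,-0.04,0],0],[[0,0,-15],[-0.022,-0.065,0],0],[[0,0,-20],[-0.03,-0.09,0],0],[[0,0,-25],[-0.038,-0.115,0],0],[[0,0,-30],[-0.045,-0.132,0.01],0],[[0,0,-30],[-0.047,-0.137,0.03],0],[[0,0,-30],[-0.047,-0.137,0.05],0]]'
python3 -m handwheel '[[[0,0,0],[0,0,0.01],0],[[0,0,0],[0,0,0.015],0],[[0,0,0],[0,0,0.015],0],[[0,0,0],[0,0,0.015],0],[[0,0,0],[0,0,0.015],0],[[0,0,0],[0,0,0.015],0],[[0,0,0],[0,0,0.015],0],[[0,0,0],[0,0,0.015],0]]'
python3 - <<'E'
from h import *
o=ctrl.get_obs();print(o['tcp_rot'].round(4),o['tcp_pos'],o['torque'],o['time'])
np.savez('w12.npz',R=o['tcp_rot'],p=o['tcp_pos'])
snap('wrist','w12.png');snap('scene','s12.png');crop('s12.png',270,120,390,240,5,'s12c.png')
E
```

```text
time: 16.0
tcp_pos: [0.6084, -0.3085, 0.1089]
tcp_rot: [[-0.01, -1.0, -0.001], [-1.0, 0.01, 0.001], [-0.001, 0.001, -1.0]]
ft_force: [1.1, -0.4, -2.4]
opening: 0.0088
time: 16.8
tcp_pos: [0.6087, -0.3089, 0.0966]
tcp_rot: [[-0.008, -1.0, 0.0], [-1.0, 0.008, -0.0], [0.0, -0.0, -1.0]]
ft_force: [-0.1, 0.3, -2.9]
opening: 0.0083
[[-8.e-03 -1.e+00  4.e-04]
 [-1.e+00  8.e-03 -2.e-04]
 [ 2.e-04 -4.e-04 -1.e+00]] [ 0.60865763 -0.30887645  0.09664231] [ 0.00356945 -0.01356046  0.01035663] 16.8
```

View pics/w12.png

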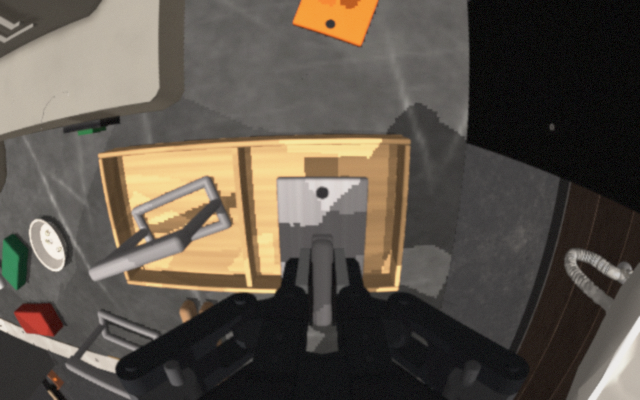

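View pics/s12c.png

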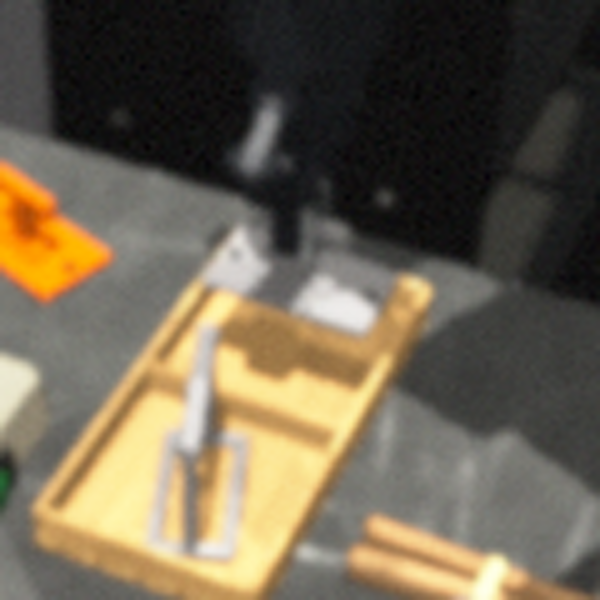

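```bash
python3 - <<'E'
from h import *
w=np.load('w12.npz');R,p=w['R'],w['p']
print(wpx(277,177,.062,R,p),wpx(367,177,.062,R,p)); 
for q in [(104,157),(406,137),(397,290),(240,150)]: print(wpx(*q,.026,R,p))
E
python3 -m handwheel '[[[0,0,0],[0,0,0.01],0],[[0,0,0],[0,0,0.02],0],[[0,0,0],[0,0,0.028],0],[[0,0,0],[0,0,0.028],0],[[0,0,0],[0,0,0.028],0],[[0,0,0],[0,0,0.028],0],[[0,0,0],[0,0,0.028],0],[[0,0,0],[0,0,0.028],0]]'
```

```text
[ 0.65154468 -0.28537353  0.062     ] [ 0.65114788 -0.33302943  0.062     ]
[ 0.66307258 -0.14349582  0.026     ]
[ 0.66906611 -0.3632676   0.026     ]
[ 0.55388504 -0.36605625  0.026     ]
[ 0.66142594 -0.2562443   0.026     ]
time: 17.7
tcp_pos: [0.6088, -0.309, 0.0687]
tcp_rot: [[-0.008, -1.0, 0.001], [-1.0, 0.008, -0.0], [0.0, -0.001, -1.0]]
ft_force: [-0.6, 0.0, -3.0]
opening: 0.0087
```

```bash
python3 -m handwheel '[[[0,0,0],[0,-0.002,0.004],0],[[0,0,0],[0,-0.002,0.009],0],[[0,0,0],[0,-0.002,0.014],0],[[0,0,0],[0,-0.002,0.018],0],[[0,0,0],[0,-0.002,0.021],0],[[0,0,0],[0,-0.002,0.022],0],[[0,0,0],[0,-0.002,0.023],0],[[0,0,0],[0,-0.002,0.023],0]]'
```

```text
time: 18.5
tcp_pos: [0.6102, -0.3087, 0.0466]
tcp_rot: [[-0.008, -1.0, -0.001], [-1.0, 0.008, 0.0], [-0.0, 0.001, -1.0]]
ft_force: [-6.7, 3.1, 10.6]
opening: 0.0084
```

```bash
python3 - <<'E'
from h import *
snap('wrist','w13.png');snap('scene','s13.png')
a=cv2.imread('pics/w13.png')[110:290,80:430];b=cv2.imread('pics/s13.png')[140:240,270:390]
cv2.imwrite('pics/c13.png',np.vstack([cv2.resize(a,(600,308)),cv2.resize(b,(350,290),interpolation=cv2.INTER_CUBIC).repeat(1,0) if False else cv2.copyMakeBorder(cv2.resize(b,(350,290),interpolation=cv2.INTER_CUBIC),0,0,0,250,cv2.BORDER_CONSTANT)]))
E
```

```text
(no output)
```

View pics/c13.png

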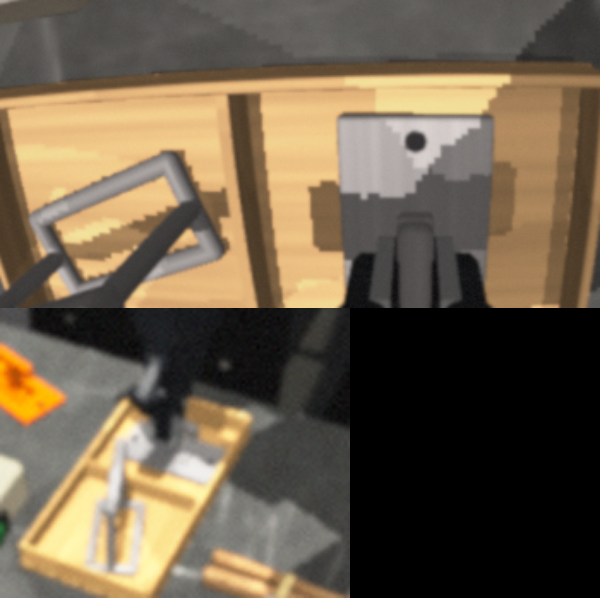

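The plate is inside the compartment, clear of the walls and on the floor. I release it and rise.

```bash
python3 -m handwheel '[[[0,0,0],[0,0,-0.001],0],[[0,0,0],[0,0,-0.001],0.012],[[0,0,0],[0,0,-0.001],0.025],[[0,0,0],[0,0,-0.001],0.035],[[0,0,0],[0,0,-0.001],0.035],[[0,0,0],[0,0,-0.001],0.035],[[0,0,0],[0,0,-0.012],0.035],[[0,0,0],[0,0,-0.03],0.035]]'
python3 -m handwheel '[[[0,0,0],[0,0,-0.03],0.035],[[0,0,0],[0,0,-0.06],0.035],[[0,0,0],[0,0,-0.09],0.035],[[0,0,0],[0,0,-0.12],0.035],[[0,0,0],[0,0.02,-0.14],0.035],[[0,0,0],[0,0.04,-0.14],0.035],[[0,0,0],[0,0.04,-0.14],0.035],[[0,0,0],[0,0.04,-0.14],0.035]]'
python3 - <<'E'
from h import *
o=ctrl.get_obs();print(o['tcp_pos'],o['time'])
np.savez('w14.npz',R=o['tcp_rot'],p=o['tcp_pos'])
snap('wrist','w14.png');snap('scene','s14.png');crop('s14.png',250,130,410,250,5,'s14c.png')
E
```

```text
time: 19.4
tcp_pos: [0.6098, -0.3085, 0.0752]
tcp_rot: [[-0.008, -1.0, -0.002], [-1.0, 0.008, 0.001], [-0.001, 0.002, -1.0]]
ft_force: [0.3, -0.2, 0.2]
opening: 0.0352
time: 20.2
tcp_pos: [0.5709, -0.3087, 0.2167]
tcp_rot: [[-0.008, -1.0, 0.002], [-1.0, 0.008, -0.001], [0.001, -0.002, -1.0]]
ft_force: [-0.0, 0.2, 0.8]
opening: 0.0349
[ 0.57086636 -0.30871699  0.21671601] 20.2
```

View pics/w14.png

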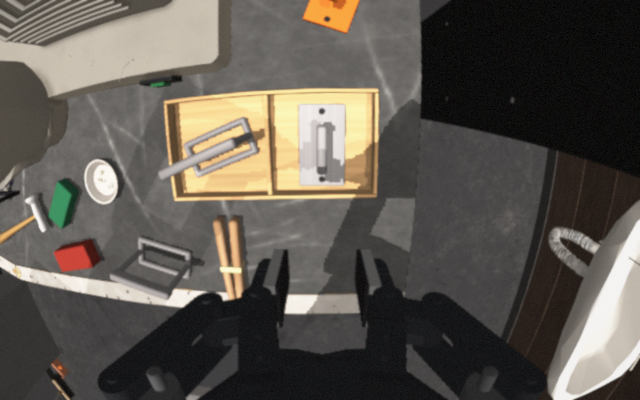

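View pics/s14c.png

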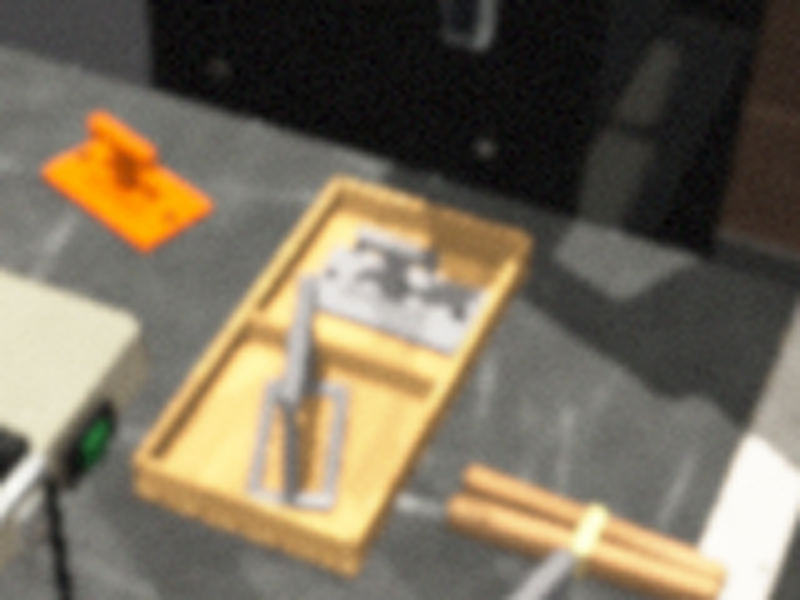

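Wrist picture: the hanger stands in the left compartment at (215,150) and the plate lies flat in the right one at (322,145). The spare hanger is untouched at (155,265), and nothing is in contact with the gripper. Handing in.

```bash
python3 -c "
from station import ctrl
print(ctrl.job_done())"
```

```text
the job is handed in; nothing more can be done
None
```

The job is handed in at about 20 s of the 59 s allowed; no verdict was reported. I gripped the hanger's handle, lifted it about 7 mm, turned it about 10° until the ring was parallel to the horns, and took it off while the plate stayed on the bench. The hanger now stands in the left (+y) compartment and the plate in the right (−y) one.

**Last checks:** the final wrist and scene pictures show both parts upright on the tray floor, clear of the walls and divider. The spare hanger and the orange look-alike look untouched. The gripper was clear of everything, at 0.22 m height with near-zero force. The highest contact force I read was about 22 N, when setting the hanger down.

**Disagreement with the brief:** the pictures showed the ring only about 10° from the horns at the start, not the stated 75–105°. I went by the pictures, and the ring came off with no resistance.

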